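Lay out the load bank: gold resistors onto their heat sinks

TASK

Set each of the four gold power resistors on the black heat sink whose white pad is its own length and width: lying flat, centred on the pad and lined up lengthwise with it. Put each down gently rather than dropping it, and leave the silver and the black resistor where they lie.

Things in the scene. Friction and masses are not known exactly. Their poses are not given: they have to be found in the camera images.
- gold_tiny: Loose gold power resistor (aluminium case), the shortest of four. Block 30 long (its x axis), 16 wide (y), 15 high, lying flat, about 25 g (give or take a third). A thin lug stands out 8 mm at each end; two feet, 3 high, stand out 7.5 from the sides at diagonal corners: grip the sides above them. Origin: centre of the underside, z up. Ends alike. (Sizes in mm.)
- gold_short: Loose gold power resistor (aluminium case), the second shortest of four. Block 45 long (its x axis), 20 wide (y), 18 high, lying flat, about 50 g (give or take a third). A thin lug stands out 8 mm at each end; two feet, 3 high, stand out 7.5 from the sides at diagonal corners: grip the sides above them. Origin: centre of the underside, z up. Ends alike. (Sizes in mm.)
- gold_medium: Loose gold power resistor (aluminium case), the second longest of four. Block 62 long (its x axis), 24 wide (y), 21 high, lying flat, about 90 g (give or take a third). A thin lug stands out 8 mm at each end; two feet, 3 high, stand out 7.5 from the sides at diagonal corners: grip the sides above them. Origin: centre of the underside, z up. Ends alike. (Sizes in mm.)
- gold_long: Loose gold power resistor (aluminium case), the longest of four. Block 80 long (its x axis), 28 wide (y), 24 high, lying flat, about 150 g (give or take a third). A thin lug stands out 8 mm at each end; two feet, 3 high, stand out 7.5 from the sides at diagonal corners: grip the sides above them. Origin: centre of the underside, z up. Ends alike. (Sizes in mm.)
- sink_tiny: Fixed black finned heat sink for gold_tiny: 54 long (x), 54 wide (y); flat level top 22 above the bench, no walls. Centred on it a thin flush white pad 30 (along x) x 16, the footprint of the gold resistor that belongs there. Origin: centre of the underside, on the bench, z up. (Sizes in mm.)
- sink_short: Fixed black finned heat sink for gold_short: 69 long (x), 58 wide (y); flat level top 22 above the bench, no walls. Centred on it a thin flush white pad 45 (along x) x 20, the footprint of the gold resistor that belongs there. Origin: centre of the underside, on the bench, z up. (Sizes in mm.)
- sink_medium: Fixed black finned heat sink for gold_medium: 86 long (x), 62 wide (y); flat level top 22 above the bench, no walls. Centred on it a thin flush white pad 62 (along x) x 24, the footprint of the gold resistor that belongs there. Origin: centre of the underside, on the bench, z up. (Sizes in mm.)
- sink_long: Fixed black finned heat sink for gold_long: 104 long (x), 66 wide (y); flat level top 22 above the bench, no walls. Centred on it a thin flush white pad 80 (along x) x 28, the footprint of the gold resistor that belongs there. Origin: centre of the underside, on the bench, z up. (Sizes in mm.)
- silver: Loose plain silver power resistor of the same build, 52 long, 22 wide, 19 high; not to be moved. Origin: centre of the underside, x along its length. (Sizes in mm.)
- black: Loose black power resistor of the same build, 70 long, 26 wide, 22 high; not to be moved. Origin: centre of the underside, x along its length. (Sizes in mm.)
Things that resemble listed ones, but are neither listed nor needed, are in the scene too. What is shaped like the sink_long but blue or pink is not meant.

How it is judged (in metres and radians):
At the end, for the whole second after the job is handed in: Each gold resistor lies flat on the heat sink with the pad of its size, centre within 12 mm of the pad's centre (horizontally), length within 12 degrees of the pad's (either way round), released and at rest; silver and black resistors within 20 mm of where they started (horizontal distance between gold_tiny and sink_tiny below 0.012 m and angle between the x axis of gold_tiny and the x axis of sink_tiny, either way round below 0.21 rad and z of gold_tiny in the frame of sink_tiny between 0.018 and 0.026 m and angle between each of gold_tiny, gold_short, gold_medium, gold_long's own z axis and vertical below 0.1 rad and linear speed of each of gold_tiny, gold_short, gold_medium, gold_long below 0.02 m/s and horizontal distance between gold_short and sink_short below 0.012 m and angle between the x axis of gold_short and the x axis of sink_short, either way round below 0.21 rad and z of gold_short in the frame of sink_short between 0.018 and 0.026 m and horizontal distance between gold_medium and sink_medium below 0.012 m and angle between the x axis of gold_medium and the x axis of sink_medium, either way round below 0.21 rad and z of gold_medium in the frame of sink_medium between 0.018 and 0.026 m and horizontal distance between gold_long and sink_long below 0.012 m and angle between the x axis of gold_long and the x axis of sink_long, either way round below 0.21 rad and z of gold_long in the frame of sink_long between 0.018 and 0.026 m and distance of each of silver, black from where it was at the start of the episode below 0.02 m); the robot touches nothing.
It fails at once if a gold resistor falls freely, faster than 0.7 m/s (a drop of about 25 mm), instead of being set down ((linear speed of gold_tiny above 0.7 m/s and contact force between the fingers and gold_tiny below 0.02 N) or (linear speed of gold_short above 0.7 m/s and contact force between the fingers and gold_short below 0.02 N) or (linear speed of gold_medium above 0.7 m/s and contact force between the fingers and gold_medium below 0.02 N) or (linear speed of gold_long above 0.7 m/s and contact force between the fingers and gold_long below 0.02 N)).
It fails at once if the silver resistor is moved by more than 20 mm (distance of silver from where it was at the start of the episode above 0.02 m).
It fails at once if the black resistor is moved by more than 20 mm (distance of black from where it was at the start of the episode above 0.02 m).
It also fails if it takes over 112 s, if anything falls off the work surface, if the arm or the gripper's body presses on something with over 40 N, if the wrist force passes 120 N, or if a joint passes its speed limit or range.

ROBOT

A 6-joint arm with a two-finger parallel gripper is mounted at the origin on the work surface. World frame = base frame: x ahead of the robot, y to its left, z up, the work surface at z = 0. Lengths are in mm, angles in degrees, forces in N, time in s.
With the tool pointing down it reaches from about 300 to 850 mm from the base axis. Payload 4.2 kg.
Tool frame: the origin (TCP) lies at the very end of the fingers, on their centre line; the grasp point (between the pads) lies 19 mm behind it (env.tcp_to_grasp is the distance from the TCP to the grasp point, in mm); z points along the fingers, y is the line along which they close (so a half turn about z gives the same grasp; the last joint's range is limited). The gripper opens to 91 mm and grips with 3 to 60 N. Pads are 32 mm wide; open, the fingers measure 118 mm over their backs; the gripper's body (76 mm by 178 mm) begins 60 mm behind the grasp point.
Start: joints at [70.531, 18.312, 89.639, -0, 72.044, -1.146], TCP at [180.769, 545.862, 213.976] pointing down, gripper open.
Joint ranges: [-177.97, 177.97], [-48.28, 115.42], [12.27, 149.76], [-77.06, 257.06], [2.81, 150.46], [-146.56, 146.56]. Speed limits (degrees/s): [147.25, 147.25, 180, 180, 180, 180].

INTERFACE

Orientations are given as [roll, pitch, yaw] about the fixed x, y, z axes, in that order (R = Rz(yaw) Ry(pitch) Rx(roll)).
In Python, from workcell import env gives the robot as it stands.
- The arm moves only by the tool move_arm, never from a script. Its argument "plan" is a list of rows, each a list of 3 entries, a list of its own where there are three numbers: the shift along the world's x, y, z in cm, then the turn about the world's z in degrees, then the closure, from 0 (fully open) to 1 (shut). In form: [[[x, y, z], turn, claw], ...]. A call has 1 to 5 rows; each row shifts and turns the commanded pose from where the row before left it; what a row does not reach is not made up. A row lasts 1/10 s, in which the tool goes at most 50 mm and 8.59 degrees, less where a joint would pass 70% of its speed; a pose out of reach is approached as far as the arm can. A call is refused whole if a number of a shift passes 5 or a number of a turn 8.59, either way. A call with a gripper value outside its range is refused whole. The fingers move at their own pace and stop on an object; "squeeze" is the grip in N (left out, the last holds). Time passes only in rows, so rows that do not move let the fingers close. It gives the time, the measured TCP pose, the force, the opening and the grip force at its end, in the units of the state.
- env.state(): the state, without advancing time (a new reading comes with each control period).
- env.grab_frame(name): name is "scene" or "top" or "wrist"; returns a dict with "frame" (400x640x3 uint8, red, green, blue), "z_map" (400x640 float32, mm along the optical axis (not along the pixel's ray), 0 where there is no reading), "fovy" (degrees; the focal length in pixels is half the picture's height over the tangent of half this angle, whatever the lens; pixels are square), "cx", "cy" (the principal point, pixels), "position" and "orientation" of the camera in the world. Camera axes: x right, y down, z forward; pixel columns grow to the right and rows downward; lengths in mm; the calibration is good to about 2 mm. A picture is of the moment at which its call begins.
- env.job_done(): hands the job in; it is judged then, once.
Trained networks look in a picture, given as the dict that the camera call returned (one of the last four; its "shot" number tells which), for a name from the list of things; names that differ only in an ending like _2 or _b are one class to them, and where a whole thing is asked for, a point or a joint stands for the part that bears it (a point fixed in the world has none). Each returns a list of dicts, best first, with "score" (0 to 1); they miss things now and then, are a little off and sometimes report something else, mostly with a low value. They report only what shows in the picture. A call takes as long as a camera call. They do not tell look-alikes from the thing itself.
- env.search_frame(picture, label): "point" ([column, row] in pixels, amid what is visible of it).
- env.landmark_of(picture, label): "point" ([column, row] in pixels: a listed point, or the origin of a listed thing).
The state is a dict: "time_s": time; "qpos": joint angles; "qvel": joint speeds; "effort": joint torques, N m; "ee_pos": TCP position; "ee_rot": TCP orientation; "force": force on the tool from outside, world axes, zero at the start; "torque": the same for the moment, N m; "gripper_width": finger opening in mm; "gripper_force": force on a finger pad.
Only numpy, scipy, OpenCV 4.12 (cv2) and the standard library are available. Lean on these libraries where they do the work, as an engineer would, in place of code of your own. Each camera call takes 0.05 s, during which the arm holds its last target. There are 200 camera calls.

## Working session

There is one attempt and no reset: what is moved stays moved. The work goes in short steps, Python scripts to look and compute and a tool call to move; the robot and the scene stay as the last step left them, time stands still between calls to the robot, and variables do not carry over. Pictures are saved under pics/ and viewed, at most 14 in all, crops included, and the job is handed in when it is done.

Besides the shell and the picture viewer there is one more tool, called after "Request:" in YAML: its name, and indented under it one key for each argument. move_arm: Moves the arm, as the interface text tells. Its arguments: {"type":"object","properties":{"plan":{"type":"array","items":{"type":"array"}},"squeeze":{"type":"number"}},"required":["plan"]}

```bash
ls; mkdir -p pics; cat > h.py <<'E'
import numpy as np, cv2
from scipy.spatial.transform import Rotation as R
from workcell import env
def f(p): return 200/np.tan(np.radians(p['fovy'])/2)
def rot(p):
    o=np.array(p['orientation'],float)
    return o if o.shape==(3,3) else R.from_euler('xyz',o,degrees=True).as_matrix()
def cloud(p):
    z=p['z_map'];v,u=np.mgrid[0:400,0:640]
    c=np.stack([(u-p['cx'])/f(p)*z,(v-p['cy'])/f(p)*z,z],-1)
    return c@rot(p).T+np.array(p['position'])
def save(p,n,crop=None,s=1):
    im=p['frame'][:,:,::-1]
    if crop: a,b,c,d=crop; im=im[b:d,a:c]
    cv2.imwrite('pics/'+n+'.png',cv2.resize(im,None,fx=s,fy=s,interpolation=cv2.INTER_CUBIC))
E
python3 - <<'E'
from h import *
for n in ['top','scene']:
    p=env.grab_frame(n); save(p,n,None,1.25); np.save(n+'.npy',p,allow_pickle=True)
    print(n,p['position'],p['orientation'],p['fovy'])
    C=cloud(p)
    for l in ['gold_tiny','gold_short','gold_medium','gold_long','sink_tiny','sink_short','sink_medium','sink_long','silver','black']:
        r=env.search_frame(p,l)
        print(l,[(np.round(d['point']).tolist(),round(d['score'],2),C[int(d['point'][1]),int(d['point'][0])].round().tolist()) for d in r[:5]])
E
```

```text
pics
top [303.69497005  20.83727854 985.81611737] [-169.46654983   -0.40432461  -88.92049231] 55.65735750240374
gold_tiny [([228.0, 152.0], 0.71, [596.0, 285.0, 20.0]), ([500.0, 191.0], 0.7, [506.0, -435.0, 15.0])]
gold_short [([276.0, 215.0], 0.59, [427.0, 150.0, 26.0]), ([340.0, 209.0], 0.53, [447.0, -16.0, 22.0])]
gold_medium [([395.0, 216.0], 0.79, [431.0, -155.0, 21.0])]
gold_long [([214.0, 239.0], 0.65, [366.0, 303.0, 27.0])]
sink_tiny [([450.0, 241.0], 0.79, [370.0, -296.0, 23.0])]
sink_short [([302.0, 125.0], 0.63, [671.0, 91.0, 23.0])]
sink_medium [([368.0, 131.0], 0.73, [658.0, -85.0, 25.0])]
sink_long [([179.0, 287.0], 0.92, [247.0, 382.0, 22.0]), ([360.0, 254.0], 0.9, [333.0, -68.0, 22.0]), ([276.0, 214.0], 0.73, [433.0, 148.0, 23.0]), ([371.0, 131.0], 0.29, [660.0, -94.0, 20.0])]
silver [([166.0, 176.0], 0.54, [525.0, 439.0, 20.0])]
black [([226.0, 151.0], 0.61, [596.0, 290.0, 19.0])]
scene [1015.01004397  683.95447478 1300.72010589] [-145.1659393    -0.58568253  141.63804485] 45.50767628940165
gold_tiny [([226.0, 138.0], 0.59, [509.0, -440.0, 12.0])]
gold_short []
gold_medium [([287.0, 172.0], 0.52, [439.0, -167.0, 24.0])]
gold_long [([314.0, 203.0], 0.63, [441.0, -10.0, 24.0]), ([399.0, 258.0], 0.58, [366.0, 311.0, 21.0])]
sink_tiny [([283.0, 141.0], 0.55, [362.0, -294.0, 24.0])]
sink_short [([276.0, 261.0], 0.95, [666.0, 89.0, 21.0]), ([393.0, 323.0], 0.3, [524.0, 446.0, 17.0])]
sink_medium [([245.0, 221.0], 0.89, [659.0, -90.0, 19.0])]
sink_long [([329.0, 176.0], 0.85, [332.0, -69.0, 16.0]), ([345.0, 233.0], 0.78, [439.0, 139.0, 25.0]), ([444.0, 256.0], 0.65, [255.0, 392.0, 25.0])]
silver []
black [([333.0, 294.0], 0.84, [600.0, 278.0, 22.0])]
```

View pics/top.png

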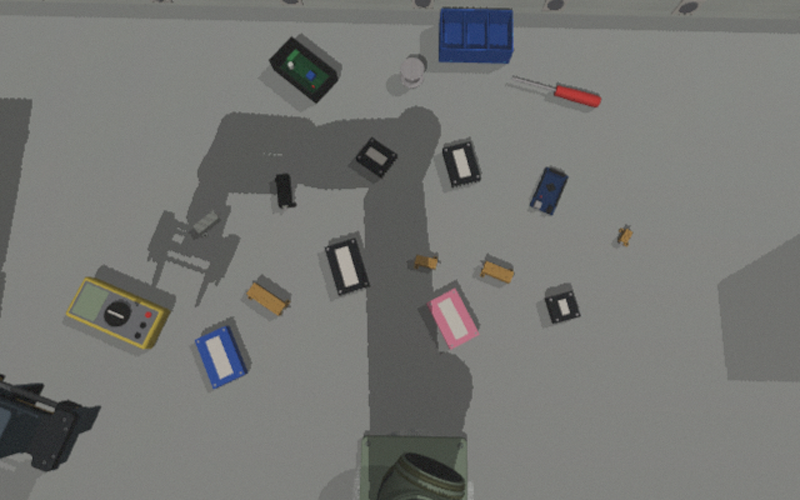

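View pics/scene.png

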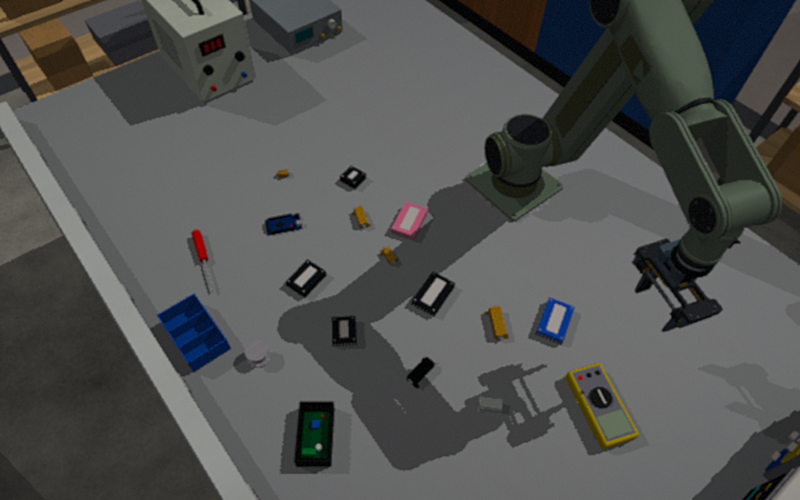

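Top picture (scaled 800 wide): the golds are at (267,297) long, (425,262) short, (497,271) medium and (625,236) tiny. The black sinks are at (346,266) long, (461,163) medium, (376,157) short and (562,307) tiny. Blue (220,357) and pink (455,318) are look-alikes in the wrong colour. Black (285,190) and silver (204,223) stay where they are. I'll measure now and confirm in an enlarged crop.

```bash
cat >> h.py <<'E'
def plane(p,uv,h):
    uv=np.asarray(uv,float);d=np.c_[(uv[:,0]-p['cx'])/f(p),(uv[:,1]-p['cy'])/f(p),np.ones(len(uv))]@rot(p).T
    o=np.array(p['position']);return (o+d*((h-o[2])/d[:,2])[:,None])[:,:2]
def near(m,c,r):
    n,l,s,ce=cv2.connectedComponentsWithStats(m.astype(np.uint8))
    k=[i for i in range(1,n) if s[i,4]>=15*(r>0)]
    if not k: return None
    i=min(k,key=lambda i:np.hypot(*(ce[i]-c)))
    return l==i if np.hypot(*(ce[i]-c))<r else None
def rect(p,m,h):
    v,u=np.nonzero(m)
    q=np.concatenate([plane(p,np.c_[u+a,v+b],h) for a in(-.5,.5) for b in(-.5,.5)]).astype(np.float32)
    (c,(w,l),a)=cv2.minAreaRect(q)
    if w>l: w,l=l,w
    else: a+=90
    q2=q-q.mean(0);e=np.linalg.eigh(q2.T@q2)[1][:,1];pa=np.degrees(np.arctan2(e[1],e[0]))
    return dict(c=np.round(c,1).tolist(),mean=q.mean(0).round(1).tolist(),LW=(round(l,1),round(w,1)),ang=round((a+90)%180-90,1),pca=round((pa+90)%180-90,1))
def goldm(p):
    h=cv2.cvtColor(p['frame'],cv2.COLOR_RGB2HSV);return (h[...,0]>8)&(h[...,0]<32)&(h[...,1]>100)&(h[...,2]>40)
def padm(p,lo=90):
    h=cv2.cvtColor(p['frame'],cv2.COLOR_RGB2HSV);return (h[...,2]>lo)&(h[...,1]<70)
E
python3 - <<'E'
from h import *
p=np.load('top.npy',allow_pickle=True).item()
save(p,'crop',(150,90,520,310),2.1)
for n,c,h in [('long',(213,238),24),('short',(340,210),18),('medium',(397,216),21),('tiny',(500,189),15)]:
    m=near(goldm(p),c,12); print('gold',n,m is not None and rect(p,m,h))
for n,c,lo in [('long',(277,213),100),('short',(301,125),70),('medium',(369,130),100),('tiny',(450,246),100)]:
    print(p['frame'][c[1],c[0]]); m=near(padm(p,lo),c,12); print('pad',n,m is not None and rect(p,m,22))
E
```

```text
gold long {'c': [363.5, 303.8], 'mean': [364.20001220703125, 304.0], 'LW': (86.6, 35.4), 'ang': 61.3, 'pca': np.float32(59.6)}
gold short {'c': [446.2, -17.4], 'mean': [446.6000061035156, -17.600000381469727], 'LW': (46.5, 24.5), 'ang': 84.7, 'pca': np.float32(83.4)}
gold medium {'c': [428.7, -164.0], 'mean': [428.20001220703125, -163.60000610351562], 'LW': (67.2, 34.7), 'ang': 76.9, 'pca': np.float32(72.3)}
gold tiny {'c': [508.0, -435.3], 'mean': [510.20001220703125, -434.79998779296875], 'LW': (38.2, 28.9), 'ang': -3.5, 'pca': np.float32(-14.1)}
[177 172 164]
pad long {'c': [433.8, 145.7], 'mean': [433.70001220703125, 145.60000610351562], 'LW': (84.7, 32.0), 'ang': 18.7, 'pca': np.float32(18.8)}
[113 111 105]
pad short {'c': [673.1, 92.0], 'mean': [673.0999755859375, 91.80000305175781], 'LW': (49.3, 25.0), 'ang': 54.4, 'pca': np.float32(55.9)}
[175 170 161]
pad medium {'c': [661.4, -90.7], 'mean': [661.2000122070312, -90.80000305175781], 'LW': (66.2, 28.1), 'ang': 15.4, 'pca': np.float32(15.9)}
[175 172 162]
pad tiny {'c': [359.7, -297.5], 'mean': [359.8999938964844, -297.6000061035156], 'LW': (33.7, 19.6), 'ang': 16.5, 'pca': np.float32(16.2)}
```

View pics/crop.png

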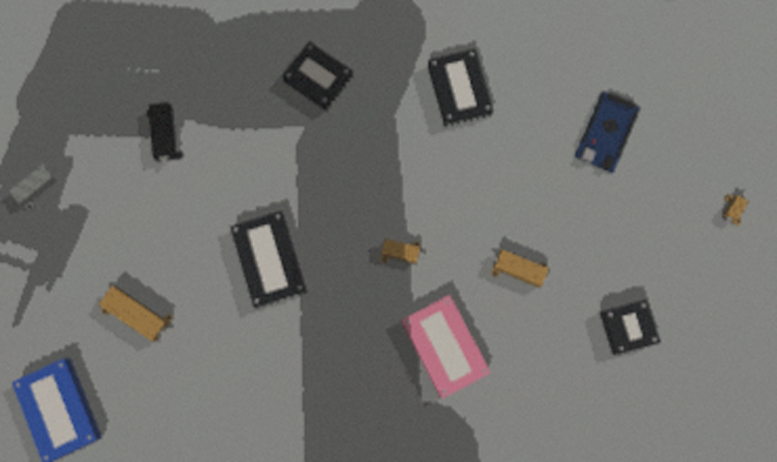

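The crop confirms it: black finned sinks at (268,258) long, (460,85) medium, (318,73) short and (631,326) tiny, and golds at (136,313), (401,251), (521,267) and (736,207). The pad sizes match (about 80x28, 62x24, 45x20, 30x16). Next is the arm state and a wrist view of the first target.

```bash
python3 - <<'E'
from h import *
s=env.state();print(s['time_s'],s['ee_pos'],s['ee_rot'],s['gripper_width'],s['qpos'])
p=env.grab_frame('wrist');print(p['position'],p['orientation'],p['fovy'],rot(p)[:,2])
print(plane(p,[(0,0),(640,0),(640,400),(0,400),(320,200)],0))
E
```

```text
1.1 [180.77293426 545.85830831 213.98165609] [1.79996212e+02 8.40579565e-04 1.61676991e+02] 91.37341968291423 [ 7.05310609e+01  1.83120923e+01  8.96378715e+01 -8.03804213e-04
  7.20462325e+01 -1.14568229e+00]
[111.76125558 568.35692478 384.95979125] [1.65288287e+02 5.96043824e-02 7.17022343e+01] 69.38047880963403 [ 0.2407992  -0.08068608 -0.96721533]
[[-134.08968617  263.19093056]
 [ 100.8128308   972.67908771]
 [ 715.10522172  947.94814684]
 [ 377.21994238  -78.08064411]
 [ 213.67927477  543.61807796]]
```

Request:
move_arm:
  plan:
    - [[1.5, -2, -0.8], -8.5, 0]
    - [[1.5, -2, -0.8], -8.5, 0]
    - [[1.5, -2, -0.8], -8.5, 0]
    - [[1.5, -2, -0.8], -8.5, 0]
  squeeze: 20

```text
time_s: 1.55
ee_pos: [241.2, 465.1, 181.7]
ee_rot: [180.0, -0.0, 127.3]
force: [0.3, -0.2, 0.9]
gripper_width: 91.2
gripper_force: 0.0
```

Request:
move_arm:
  plan:
    - [[1.5, -2, -0.8], -8.5, 0]
    - [[1.5, -2, -0.8], -8.5, 0]
    - [[1.5, -2, -0.8], -8.5, 0]
    - [[1.5, -2, -0.8], -8.5, 0]

```text
time_s: 1.95
ee_pos: [301.4, 385.1, 149.8]
ee_rot: [180.0, -0.0, 93.3]
force: [0.6, 0.3, -0.7]
gripper_width: 91.1
gripper_force: 0.0
```

Request:
move_arm:
  plan:
    - [[1.5, -2, -0.8], -8.5, 0]
    - [[1.5, -2, -0.8], -8.5, 0]
    - [[1.5, -2, -0.8], -8.5, 0]
    - [[1.5, -2, -0.8], -8.5, 0]
    - [[0, 0, 0], 0, 0]

```text
time_s: 2.45
ee_pos: [361.4, 303.7, 117.2]
ee_rot: [-180.0, 0.1, 59.4]
force: [-0.3, 0.1, -0.6]
gripper_width: 91.1
gripper_force: 0.0
```

```bash
cat >> h.py <<'E'
def look(kind,h,name=None):
    p=env.grab_frame('wrist');s=env.state();e=s['ee_pos'];m=goldm(p) if kind=='g' else padm(p,60 if kind=='p' else 90)
    if name: save(p,name)
    m=cv2.morphologyEx(m.astype(np.uint8),cv2.MORPH_OPEN,np.ones((5,5)))>0
    n,l,st,ce=cv2.connectedComponentsWithStats(m.astype(np.uint8))
    print('tcp',np.round(e,1),np.round(s['ee_rot'],1),s['time_s'])
    C=cloud(p)
    for i in range(1,n):
        if 300<st[i,4]<40000:
            r=rect(p,l==i,h)
            if np.hypot(r['c'][0]-e[0],r['c'][1]-e[1])<90:
                print(ce[i].round(),st[i,4],r)
                if kind=='g':
                    k=(l==i)&(C[...,2]>h-6);k=cv2.morphologyEx(k.astype(np.uint8),cv2.MORPH_OPEN,np.ones((15,15)))
                    k=cv2.morphologyEx(k,cv2.MORPH_CLOSE,np.ones((9,9)))
                    if k.sum()>100: print('  top',rect(p,k>0,h),'zmed',np.median(C[k>0][:,2]).round(1))
E
python3 -c "
from h import *
look('g',24,'w1')"
```

```text
tcp [361.  305.  117.7] [-180.     0.    59.6] 2.5
[315. 194.] 2448 {'c': [362.6, 305.8], 'mean': [363.3999938964844, 307.0], 'LW': (81.9, 29.6), 'ang': 59.5, 'pca': np.float32(58.7)}
  top {'c': [362.5, 305.4], 'mean': [363.20001220703125, 306.5], 'LW': (79.7, 28.7), 'ang': 58.0, 'pca': np.float32(57.7)} zmed 24.6
```

View pics/w1.png

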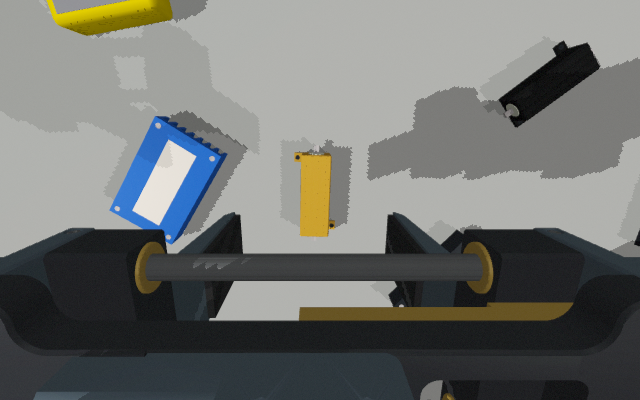

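The picture shows gold_long at (315,194), centred between the fingers and aligned with them. I'll descend and grip.

Request:
move_arm:
  plan:
    - [[0.15, 0.05, -3], 0, 0]
    - [[0, 0, -3], 0, 0]
    - [[0, 0, -3], 0, 0]
    - [[0, 0, -1.5], 0, 0]
    - [[0, 0, -0.5], 0, 0]
  squeeze: 20

```text
time_s: 3.0
ee_pos: [361.1, 306.7, 6.8]
ee_rot: [-179.9, 0.1, 59.8]
force: [0.2, -0.4, 0.4]
gripper_width: 91.4
gripper_force: 0.0
```

Request:
move_arm:
  plan:
    - [[0, 0, 0], 0, 1]
    - [[0, 0, 0], 0, 1]
    - [[0, 0, 0], 0, 1]
    - [[0, 0, 0], 0, 1]
    - [[0, 0, 0], 0, 1]

```text
time_s: 3.5
ee_pos: [362.5, 306.6, 8.5]
ee_rot: [180.0, -0.1, 59.7]
force: [0.8, 0.4, -0.3]
gripper_width: 54.4
gripper_force: 0.0
```

Request:
move_arm:
  plan:
    - [[0, 0, 0], 0, 1]
    - [[0, 0, 0], 0, 1]
    - [[0, 0, 0], 0, 1]
    - [[0, 0, 1], 0, 1]
    - [[0, 0, 2], 0, 1]

```text
time_s: 4.0
ee_pos: [361.1, 305.5, 37.5]
ee_rot: [-179.9, 0.2, 59.7]
force: [0.6, -0.5, -0.8]
gripper_width: 27.7
gripper_force: 20.0
```

Request:
move_arm:
  plan:
    - [[0.7, -1.6, 1.5], -4.1, 1]
    - [[1.4, -3.2, 0], -8.2, 1]
    - [[1.4, -3.2, 0], -8.2, 1]
    - [[1.4, -3.2, 0], -8.2, 1]
    - [[1.4, -3.2, 0], -8.2, 1]

```text
time_s: 4.5
ee_pos: [425.6, 161.2, 53.6]
ee_rot: [180.0, -0.0, 22.5]
force: [0.4, -0.3, -1.9]
gripper_width: 28.0
gripper_force: 20.0
```

Request:
move_arm:
  plan:
    - [[0.8, -1.7, 0], -4.1, 1]
    - [[0, 0, 0], 0, 1]
    - [[0, 0, 0], 0, 1]

```text
time_s: 4.8
ee_pos: [433.1, 145.3, 53.3]
ee_rot: [-180.0, 0.0, 18.7]
force: [-0.1, 0.8, -1.1]
gripper_width: 27.9
gripper_force: 20.0
```

```bash
python3 -c "
from h import *
look('p',22,'w2')
look('g',64)"
```

```text
tcp [433.  145.8  53.2] [-180.     0.    18.7] 4.85
[314. 171.] 431 {'c': [467.0, 157.1], 'mean': [467.29998779296875, 157.1999969482422], 'LW': (28.4, 12.2), 'ang': -71.3, 'pca': np.float32(-71.4)}
[312. 267.] 2859 {'c': [396.5, 133.2], 'mean': [396.0, 134.1999969482422], 'LW': (89.2, 23.1), 'ang': -71.3, 'pca': np.float32(-71.3)}
tcp [432.8 146.   53.1] [-180.     0.    18.8] 4.9
[313. 214.] 3839 {'c': [448.7, 153.9], 'mean': [449.70001220703125, 152.1999969482422], 'LW': (49.1, 33.8), 'ang': 20.0, 'pca': np.float32(23.8)}
  top {'c': [448.1, 151.2], 'mean': [448.70001220703125, 151.39999389648438], 'LW': (45.5, 29.1), 'ang': 18.8, 'pca': np.float32(18.8)} zmed 68.6
[255. 267.] 371 {'c': [406.3, 174.1], 'mean': [406.1000061035156, 174.60000610351562], 'LW': (34.9, 7.2), 'ang': 14.5, 'pca': np.float32(13.7)}
[372. 267.] 373 {'c': [428.8, 107.6], 'mean': [429.1000061035156, 107.0], 'LW': (34.9, 7.2), 'ang': 23.0, 'pca': np.float32(23.7)}
[326. 309.] 5669 {'c': [396.9, 129.3], 'mean': [392.6000061035156, 124.19999694824219], 'LW': (190.6, 28.9), 'ang': -71.3, 'pca': np.float32(-71.1)}
  top {'c': [408.3, 95.5], 'mean': [402.1000061035156, 103.0], 'LW': (108.9, 28.9), 'ang': -71.3, 'pca': np.float32(-77.7)} zmed 158.2
```

View pics/w2.png

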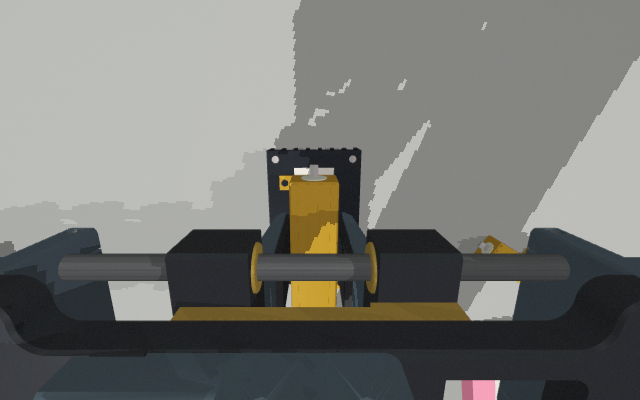

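The picture shows gold_long at (314,240), held straight over its sink with the pad end showing at (314,171). It needs about 2 mm more along the pad, so I'll shift, lower and release.

Request:
move_arm:
  plan:
    - [[0.2, 0.05, -1], 0, 1]
    - [[0, 0, -0.7], 0, 1]
    - [[0, 0, -0.4], 0, 1]
    - [[0, 0, -0.2], 0, 1]
    - [[0, 0, 0], 0, 1]

```text
time_s: 5.4
ee_pos: [434.5, 146.2, 30.8]
ee_rot: [-180.0, 0.1, 18.7]
force: [-4.8, 1.3, 12.1]
gripper_width: 28.1
gripper_force: 20.0
```

Request:
move_arm:
  plan:
    - [[0, 0, 0], 0, 0.4]
    - [[0, 0, 0], 0, 0.4]
    - [[0, 0, 0], 0, 0.4]
    - [[0, 0, 0], 0, 0.4]
    - [[0, 0, 1], 0, 0.4]

```text
time_s: 5.9
ee_pos: [434.2, 145.5, 39.2]
ee_rot: [-180.0, 0.2, 18.7]
force: [-0.6, -1.0, 0.5]
gripper_width: 54.6
gripper_force: 0.0
```

Request:
move_arm:
  plan:
    - [[0, 0, 2], 0, 0.2]
    - [[0, 0, 3], 0, 0.2]
    - [[0, 0, 3], 0, 0.2]
    - [[0, 0, 0], 0, 0.2]
    - [[0, 0, 0], 0, 0.2]

```text
time_s: 6.4
ee_pos: [435.5, 145.9, 120.8]
ee_rot: [180.0, -0.1, 18.7]
force: [0.1, 0.7, -0.8]
gripper_width: 72.8
gripper_force: 0.0
```

```bash
python3 -c "
from h import *
look('g',46)"
```

```text
tcp [434.8 145.7 119.8] [180.    0.   18.7] 6.45
[313. 203.] 2861 {'c': [433.9, 146.5], 'mean': [435.29998779296875, 146.60000610351562], 'LW': (83.3, 30.0), 'ang': 19.5, 'pca': np.float32(19.4)}
  top {'c': [433.1, 146.1], 'mean': [434.5, 146.5], 'LW': (79.5, 28.5), 'ang': 19.1, 'pca': np.float32(19.1)} zmed 46.6
```

Request:
move_arm:
  plan:
    - [[0.1, -2, 0], 8.1, 0.2]
    - [[0.1, -2, 0], 8.1, 0.2]
    - [[0.1, -2, 0], 8.1, 0.2]
    - [[0.2, -2, 0], 8.1, 0.2]

```text
time_s: 6.85
ee_pos: [439.0, 65.0, 118.6]
ee_rot: [-179.9, 0.1, 51.4]
force: [0.2, 1.1, 0.1]
gripper_width: 72.9
gripper_force: 0.0
```

Request:
move_arm:
  plan:
    - [[0.1, -2, 0], 8.1, 0.2]
    - [[0.2, -2.1, 0], 8.1, 0.2]
    - [[0.2, -2.1, 0], 8.1, 0.2]
    - [[0.1, -2.1, 0], 8.1, 0.2]
    - [[0, 0, 0], 0, 0.2]

```text
time_s: 7.35
ee_pos: [445.4, -18.7, 118.7]
ee_rot: [-179.8, 0.0, 83.4]
force: [0.2, 0.9, -0.3]
gripper_width: 73.0
gripper_force: 0.0
```

```bash
python3 -c "
from h import *
look('g',18,'w3')"
```

```text
tcp [445.4 -17.7 118.9] [-179.8   -0.    83.2] 7.4
[316. 194.] 959 {'c': [446.8, -15.8], 'mean': [446.5, -15.800000190734863], 'LW': (48.0, 22.3), 'ang': 81.4, 'pca': np.float32(81.4)}
  top {'c': [446.9, -16.6], 'mean': [446.70001220703125, -16.0], 'LW': (44.2, 21.2), 'ang': 83.0, 'pca': np.float32(78.4)} zmed 18.6
```

View pics/w3.png

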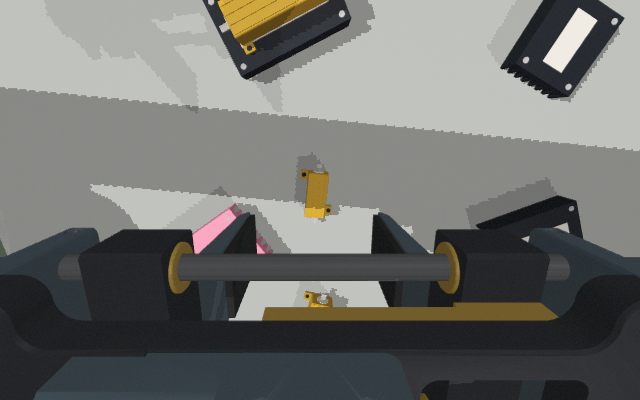

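gold_short is at (316,194), slightly rotated. The pink sink by the left finger is clear once the opening is narrowed. I'll descend and grip.

Request:
move_arm:
  plan:
    - [[0.15, 0.15, -2], -1.5, 0.4]
    - [[0, 0, -3], 0, 0.4]
    - [[0, 0, -3], 0, 0.4]
    - [[0, 0, -2.5], 0, 0.4]
    - [[0, 0, -0.7], 0, 0.4]
  squeeze: 15

```text
time_s: 7.9
ee_pos: [445.2, -14.6, 5.4]
ee_rot: [-179.6, 0.0, 81.9]
force: [-0.5, -0.8, 0.1]
gripper_width: 54.7
gripper_force: 0.0
```

Request:
move_arm:
  plan:
    - [[0, 0, 0], 0, 0.4]
    - [[0, 0, 0], 0, 1]
    - [[0, 0, 0], 0, 1]
    - [[0, 0, 0], 0, 1]
    - [[0, 0, 0], 0, 1]

```text
time_s: 8.4
ee_pos: [448.2, -15.7, 8.7]
ee_rot: [179.9, -0.0, 82.0]
force: [-0.7, 0.5, 0.0]
gripper_width: 25.3
gripper_force: 0.0
```

Request:
move_arm:
  plan:
    - [[0, 0, 0], 0, 1]
    - [[0, 0, 0], 0, 1]
    - [[0, 0, 1], 0, 1]
    - [[0, 0, 3], 0, 1]
    - [[0, 0, 2], 0, 1]

```text
time_s: 8.9
ee_pos: [448.0, -15.7, 69.5]
ee_rot: [180.0, -0.0, 82.0]
force: [0.9, 0.4, 0.0]
gripper_width: 19.5
gripper_force: 15.0
```

Request:
move_arm:
  plan:
    - [[2.5, 1.2, 0], -3, 1]
    - [[4, 1.9, 0], -4.7, 1]
    - [[4, 1.9, 0], -4.7, 1]
    - [[4, 1.9, 0], -4.7, 1]
    - [[4, 1.9, 0], -4.7, 1]

```text
time_s: 9.4
ee_pos: [634.1, 73.2, 68.5]
ee_rot: [180.0, 0.0, 60.0]
force: [0.5, -0.7, -0.7]
gripper_width: 20.0
gripper_force: 15.0
```

Request:
move_arm:
  plan:
    - [[2.5, 1.2, -0.5], -3, 1]
    - [[1.5, 0.8, -1], -1.7, 1]
    - [[0, 0, 0], 0, 1]
    - [[0, 0, 0], 0, 1]

```text
time_s: 9.8
ee_pos: [671.9, 92.2, 52.6]
ee_rot: [-179.9, 0.1, 55.5]
force: [-0.2, 0.5, -0.7]
gripper_width: 20.3
gripper_force: 15.0
```

```bash
python3 -c "
from h import *
look('p',22,'w4')
look('g',64)"
```

```text
tcp [671.8  92.   53.1] [-1.80e+02  1.00e-01  5.55e+01] 9.85
[314. 198.] 440 {'c': [680.3, 105.5], 'mean': [680.9000244140625, 106.5999984741211], 'LW': (21.0, 14.3), 'ang': -34.4, 'pca': np.float32(-32.5)}
[313. 266.] 1636 {'c': [650.4, 62.6], 'mean': [650.0999755859375, 62.29999923706055], 'LW': (66.9, 17.0), 'ang': -34.4, 'pca': np.float32(-34.5)}
[314. 294.] 991 {'c': [636.5, 42.4], 'mean': [636.4000244140625, 42.20000076293945], 'LW': (32.1, 23.4), 'ang': -34.4, 'pca': np.float32(-34.2)}
tcp [671.9  91.8  53.5] [-180.     0.    55.5] 9.9
[312. 229.] 1654 {'c': [673.9, 101.9], 'mean': [675.7999877929688, 100.5], 'LW': (31.8, 26.1), 'ang': 56.4, 'pca': np.float32(67.9)}
  top {'c': [675.4, 98.8], 'mean': [675.5, 98.9000015258789], 'LW': (27.8, 20.5), 'ang': 55.6, 'pca': np.float32(55.8)} zmed 63.1
[269. 268.] 318 {'c': [639.6, 94.6], 'mean': [639.4000244140625, 94.69999694824219], 'LW': (34.2, 5.9), 'ang': 52.0, 'pca': np.float32(51.7)}
[358. 268.] 333 {'c': [684.4, 63.9], 'mean': [684.5999755859375, 63.79999923706055], 'LW': (34.1, 5.9), 'ang': 59.0, 'pca': np.float32(59.3)}
[314. 313.] 4487 {'c': [639.9, 57.5], 'mean': [644.2999877929688, 53.099998474121094], 'LW': (190.0, 14.0), 'ang': -34.4, 'pca': np.float32(-33.7)}
  top {'c': [690.4, 22.9], 'mean': [690.0, 23.100000381469727], 'LW': (58.6, 14.0), 'ang': -34.4, 'pca': np.float32(-34.9)} zmed 159.5
```

View pics/w4.png

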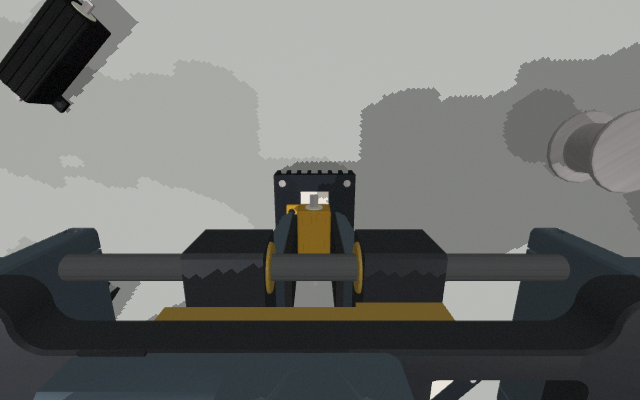

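gold_short is held square over its pad, with the pad end at (314,198). Now to lower it and release.

Request:
move_arm:
  plan:
    - [[0.05, 0.05, -1], 0, 1]
    - [[0, 0, -0.7], 0, 1]
    - [[0, 0, -0.4], 0, 1]
    - [[0, 0, -0.1], 0, 1]
    - [[0, 0, 0], 0, 1]

```text
time_s: 10.4
ee_pos: [673.1, 92.8, 30.8]
ee_rot: [-180.0, 0.0, 55.5]
force: [0.6, -1.2, 0.1]
gripper_width: 19.7
gripper_force: 15.0
```

Request:
move_arm:
  plan:
    - [[0, 0, -0.05], 0, 1]
    - [[0, 0, -0.05], 0, 1]
    - [[0, 0, 0], 0, 1]

```text
time_s: 10.7
ee_pos: [673.5, 92.9, 30.5]
ee_rot: [180.0, -0.0, 55.5]
force: [-0.7, -1.2, 2.9]
gripper_width: 19.7
gripper_force: 15.0
```

Request:
move_arm:
  plan:
    - [[0, 0, 0], 0, 0.4]
    - [[0, 0, 0], 0, 0.4]
    - [[0, 0, 0], 0, 0.4]
    - [[0, 0, 0], 0, 0.4]
    - [[0, 0, 1], 0, 0.4]

```text
time_s: 11.2
ee_pos: [672.1, 92.7, 38.7]
ee_rot: [-179.9, 0.1, 55.5]
force: [0.2, 0.4, -0.4]
gripper_width: 53.8
gripper_force: 0.0
```

Request:
move_arm:
  plan:
    - [[0, 0, 2], 0, 0.2]
    - [[0, 0, 3], 0, 0.2]
    - [[0, 0, 3], 0, 0.2]
    - [[0, 0, 0], 0, 0.2]
    - [[0, 0, 0], 0, 0.2]

```text
time_s: 11.7
ee_pos: [673.7, 92.9, 121.3]
ee_rot: [179.9, -0.1, 55.5]
force: [-0.2, 0.5, -0.4]
gripper_width: 73.0
gripper_force: 0.0
```

```bash
python3 -c "
from h import *
look('g',40)"
```

```text
tcp [672.9  92.8 119.9] [-180.     0.    55.5] 11.75
[313. 203.] 1128 {'c': [672.2, 92.5], 'mean': [672.2000122070312, 92.5999984741211], 'LW': (49.3, 23.0), 'ang': 59.1, 'pca': np.float32(58.8)}
  top {'c': [671.8, 91.6], 'mean': [672.0, 92.0], 'LW': (44.4, 20.3), 'ang': 55.5, 'pca': np.float32(54.8)} zmed 40.6
```

Request:
move_arm:
  plan:
    - [[-2.5, -2.6, 0], 2, 0.2]
    - [[-3.5, -3.7, 0], 2, 0.2]
    - [[-3.5, -3.7, 0], 3, 0.2]
    - [[-3.5, -3.7, 0], 3, 0.2]
    - [[-3.5, -3.7, 0], 3, 0.2]

```text
time_s: 12.25
ee_pos: [508.3, -79.3, 118.6]
ee_rot: [-179.8, 0.0, 68.6]
force: [0.2, -0.4, 0.5]
gripper_width: 72.9
gripper_force: 0.0
```

Request:
move_arm:
  plan:
    - [[-3.5, -3.7, 0], 3, 0.2]
    - [[-2.5, -2.6, 0], 2, 0.2]
    - [[-2, -2, 0], 0, 0.2]
    - [[0, 0, 0], 0, 0.2]
    - [[0, 0, 0], 0, 0.2]

```text
time_s: 12.75
ee_pos: [431.0, -160.7, 119.3]
ee_rot: [-179.9, -0.0, 73.4]
force: [0.7, -0.4, 0.1]
gripper_width: 73.1
gripper_force: 0.0
```

```bash
python3 -c "
from h import *
look('g',21,'w5')"
```

```text
tcp [ 431.7 -160.4  119.5] [-180.    -0.    73.5] 12.8
[314. 201.] 1567 {'c': [428.7, -164.1], 'mean': [428.79998779296875, -163.60000610351562], 'LW': (65.7, 26.1), 'ang': 70.5, 'pca': np.float32(70.0)}
  top {'c': [428.3, -165.1], 'mean': [428.70001220703125, -164.3000030517578], 'LW': (63.0, 24.7), 'ang': 68.6, 'pca': np.float32(68.9)} zmed 21.6
```

View pics/w5.png

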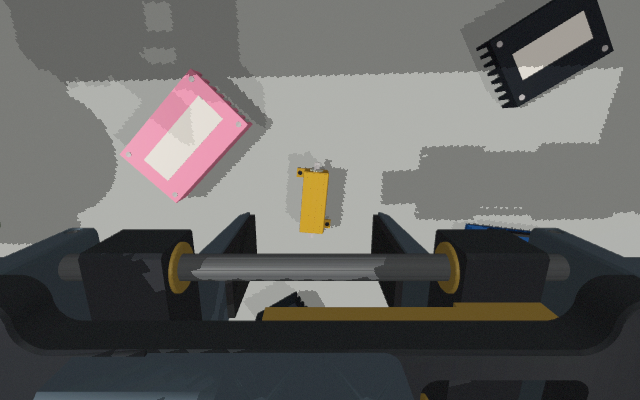

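gold_medium is at (314,201), at about 69°. I'll correct for that and grip.

Request:
move_arm:
  plan:
    - [[-0.3, -0.4, -2], -4.3, 0.3]
    - [[0, 0, -3], 0, 0.4]
    - [[0, 0, -3], 0, 0.4]
    - [[0, 0, -2.5], 0, 0.4]
    - [[0, 0, -0.7], 0, 0.4]
  squeeze: 20

```text
time_s: 13.3
ee_pos: [427.5, -163.1, 5.5]
ee_rot: [-179.7, -0.0, 69.3]
force: [-0.7, 0.3, -0.2]
gripper_width: 54.6
gripper_force: 0.0
```

Request:
move_arm:
  plan:
    - [[0, 0, 0], 0, 0.4]
    - [[0, 0, 0], 0, 1]
    - [[0, 0, 0], 0, 1]
    - [[0, 0, 0], 0, 1]
    - [[0, 0, 0], 0, 1]

```text
time_s: 13.8
ee_pos: [428.9, -165.0, 8.7]
ee_rot: [179.9, 0.0, 69.2]
force: [1.4, 1.0, 0.5]
gripper_width: 25.6
gripper_force: 0.0
```

Request:
move_arm:
  plan:
    - [[0, 0, 0], 0, 1]
    - [[0, 0, 0], 0, 1]
    - [[0, 0, 1], 0, 1]
    - [[0, 0, 3], 0, 1]
    - [[0, 0, 2], 0, 1]

```text
time_s: 14.3
ee_pos: [428.5, -164.8, 69.4]
ee_rot: [180.0, 0.0, 69.2]
force: [0.6, -1.0, -0.8]
gripper_width: 23.5
gripper_force: 20.0
```

Request:
move_arm:
  plan:
    - [[2, 0.7, 0], -5, 1]
    - [[3.9, 1.2, 0], -8, 1]
    - [[3.9, 1.2, 0], -8, 1]
    - [[3.9, 1.2, 0], -8, 1]
    - [[3.9, 1.2, 0], -8, 1]

```text
time_s: 14.8
ee_pos: [605.5, -109.1, 68.2]
ee_rot: [-180.0, 0.0, 31.8]
force: [-0.5, 0.1, -0.6]
gripper_width: 23.5
gripper_force: 20.0
```

Request:
move_arm:
  plan:
    - [[3.5, 1.2, -0.5], -8, 1]
    - [[2.2, 0.7, -1], -8.5, 1]
    - [[0, 0, 0], 0, 1]
    - [[0, 0, 0], 0, 1]

```text
time_s: 15.2
ee_pos: [660.5, -90.6, 52.4]
ee_rot: [-180.0, 0.1, 15.8]
force: [-0.8, 0.3, -1.3]
gripper_width: 23.8
gripper_force: 20.0
```

```bash
python3 -c "
from h import *
look('p',22)
look('g',67)"
```

```text
tcp [660.3 -90.9  52.8] [-1.80e+02  1.00e-01  1.58e+01] 15.25
[314. 186.] 415 {'c': [684.6, -83.6], 'mean': [685.4000244140625, -83.4000015258789], 'LW': (24.3, 12.4), 'ang': -74.2, 'pca': np.float32(-74.9)}
[313. 267.] 2551 {'c': [623.7, -100.8], 'mean': [623.2999877929688, -100.19999694824219], 'LW': (77.9, 23.0), 'ang': -74.2, 'pca': np.float32(-74.0)}
[314. 299.] 677 {'c': [596.7, -108.5], 'mean': [596.4000244140625, -108.5999984741211], 'LW': (38.5, 13.6), 'ang': -74.2, 'pca': np.float32(-74.1)}
tcp [660.3 -91.1  53.2] [-1.80e+02  1.00e-01  1.57e+01] 15.3
[313. 222.] 2618 {'c': [673.6, -84.3], 'mean': [674.2000122070312, -86.30000305175781], 'LW': (40.0, 29.1), 'ang': 16.9, 'pca': np.float32(22.3)}
  top {'c': [672.7, -87.3], 'mean': [673.0, -87.0999984741211], 'LW': (36.0, 24.4), 'ang': 15.8, 'pca': np.float32(16.8)} zmed 65.6
[262. 268.] 352 {'c': [638.1, -65.3], 'mean': [638.0, -65.0], 'LW': (34.1, 6.4), 'ang': 11.9, 'pca': np.float32(11.3)}
[365. 267.] 359 {'c': [654.7, -123.9], 'mean': [654.7999877929688, -124.30000305175781], 'LW': (34.1, 6.4), 'ang': 19.6, 'pca': np.float32(20.2)}
[314. 286.] 421 {'c': [634.1, -98.1], 'mean': [634.5, -98.0999984741211], 'LW': (23.3, 8.3), 'ang': -74.2, 'pca': np.float32(-74.8)}
[321. 313.] 4426 {'c': [617.2, -101.9], 'mean': [617.5, -107.5999984741211], 'LW': (186.7, 13.8), 'ang': -74.2, 'pca': np.float32(-73.5)}
  top {'c': [633.4, -159.5], 'mean': [633.0999755859375, -159.0], 'LW': (56.9, 13.8), 'ang': -74.2, 'pca': np.float32(-75.0)} zmed 159.3
```

Request:
move_arm:
  plan:
    - [[0.05, 0, -1], 0, 1]
    - [[0, 0, -0.7], 0, 1]
    - [[0, 0, -0.4], 0, 1]
    - [[0, 0, -0.1], 0, 1]
    - [[0, 0, 0], 0, 1]

```text
time_s: 15.8
ee_pos: [661.8, -90.8, 30.8]
ee_rot: [180.0, 0.0, 15.7]
force: [-0.4, 0.8, -1.3]
gripper_width: 23.4
gripper_force: 20.0
```

Request:
move_arm:
  plan:
    - [[0, 0, -0.05], 0, 1]
    - [[0, 0, -0.05], 0, 1]
    - [[0, 0, 0], 0, 1]

```text
time_s: 16.1
ee_pos: [662.2, -90.8, 30.6]
ee_rot: [180.0, -0.0, 15.7]
force: [-1.8, 0.5, 4.4]
gripper_width: 23.9
gripper_force: 20.0
```

Request:
move_arm:
  plan:
    - [[0, 0, 0], 0, 0.4]
    - [[0, 0, 0], 0, 0.4]
    - [[0, 0, 0], 0, 0.4]
    - [[0, 0, 0], 0, 0.4]
    - [[0, 0, 1], 0, 0.4]

```text
time_s: 16.6
ee_pos: [660.8, -90.6, 38.7]
ee_rot: [-179.9, 0.2, 15.7]
force: [-0.6, -0.5, -0.6]
gripper_width: 54.6
gripper_force: 0.0
```

Request:
move_arm:
  plan:
    - [[0, 0, 2], 0, 0.2]
    - [[0, 0, 3], 0, 0.2]
    - [[0, 0, 3], 0, 0.2]
    - [[0, 0, 0], 0, 0.2]
    - [[0, 0, 0], 0, 0.2]

```text
time_s: 17.1
ee_pos: [662.3, -90.8, 121.3]
ee_rot: [179.9, -0.1, 15.7]
force: [0.0, 0.3, 0.1]
gripper_width: 73.3
gripper_force: 0.0
```

```bash
python3 -c "
from h import *
look('g',43)"
```

```text
tcp [661.6 -90.7 119.9] [-180.     0.    15.7] 17.15
[313. 202.] 1904 {'c': [661.6, -90.9], 'mean': [662.4000244140625, -90.69999694824219], 'LW': (66.0, 26.4), 'ang': 17.6, 'pca': np.float32(17.2)}
  top {'c': [660.7, -90.8], 'mean': [661.5999755859375, -90.69999694824219], 'LW': (61.9, 24.2), 'ang': 16.4, 'pca': np.float32(16.4)} zmed 43.6
```

Request:
move_arm:
  plan:
    - [[-1.2, -2.5, 0], -3.5, 0.2]
    - [[-1.9, -4.3, 0], -3.5, 0.2]
    - [[-1.9, -4.3, 0], -3.5, 0.2]
    - [[-1.9, -4.3, 0], -3.5, 0.2]
    - [[-1.9, -4.3, 0], -3.5, 0.2]

```text
time_s: 17.65
ee_pos: [572.2, -288.7, 118.4]
ee_rot: [-179.9, 0.2, -1.9]
force: [0.8, 0.2, -0.3]
gripper_width: 73.0
gripper_force: 0.0
```

Request:
move_arm:
  plan:
    - [[-1.9, -4.3, 0], -3.5, 0.2]
    - [[-1.9, -4.3, 0], -3.5, 0.2]
    - [[-1.6, -3.7, 0], -3.5, 0.2]
    - [[-1, -2.5, 0], 0, 0.2]
    - [[0, 0, 0], 0, 0.2]

```text
time_s: 18.15
ee_pos: [507.5, -438.7, 118.1]
ee_rot: [-180.0, 0.2, -12.6]
force: [0.2, 0.6, -0.1]
gripper_width: 72.7
gripper_force: 0.0
```

```bash
python3 -c "
from h import *
look('g',15,'w6')"
```

```text
tcp [ 508.4 -436.6  118.2] [-1.799e+02  1.000e-01 -1.250e+01] 18.2
[312. 192.] 538 {'c': [511.3, -438.3], 'mean': [511.29998779296875, -438.1000061035156], 'LW': (33.9, 19.6), 'ang': -25.6, 'pca': np.float32(-23.9)}
```

View pics/w6.png

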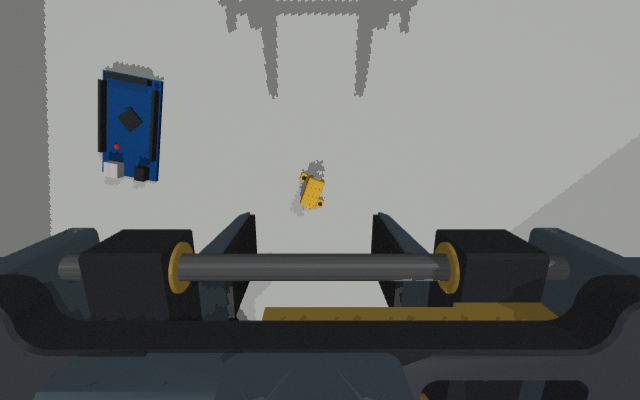

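gold_tiny is at (312,192), at about −25°. I'll align with it and look once more from lower down.

Request:
move_arm:
  plan:
    - [[0.3, -0.15, -1], -6.5, 0.3]
    - [[0, 0, -1], -6.5, 0.4]
    - [[0, 0, 0], 0, 0.4]
    - [[0, 0, 0], 0, 0.4]

```text
time_s: 18.6
ee_pos: [513.3, -435.8, 99.4]
ee_rot: [-180.0, 0.1, -25.1]
force: [0.1, -0.2, 0.3]
gripper_width: 54.7
gripper_force: 0.0
```

```bash
sed -i 's/np.ones((15,15))/np.ones((9,9))/' h.py; python3 -c "
from h import *
p=env.grab_frame('wrist'); save(p,'w7',(250,140,390,240),5)
look('g',15)"
```

```text
tcp [ 513.5 -436.6  100.3] [180.   -0.  -25.2] 18.7
[316. 202.] 590 {'c': [511.9, -438.5], 'mean': [511.29998779296875, -438.20001220703125], 'LW': (33.4, 18.6), 'ang': -25.5, 'pca': np.float32(-24.0)}
  top {'c': [510.1, -438.1], 'mean': [510.5, -438.1000061035156], 'LW': (29.8, 17.4), 'ang': -25.5, 'pca': np.float32(-32.1)} zmed 15.6
```

View pics/w7.png

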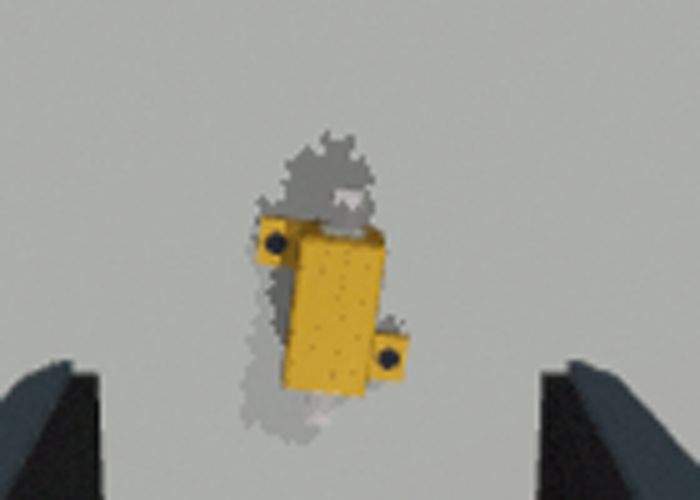

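The crop shows gold_tiny upright, about 6° clockwise of the tool, with feet at (275,242) and (388,357). I'll turn, descend and grip.

Request:
move_arm:
  plan:
    - [[-0.25, -0.15, -2], -6.3, 0.4]
    - [[0, 0, -3], 0, 0.4]
    - [[0, 0, -2.5], 0, 0.4]
    - [[0, 0, -1.3], 0, 0.4]
    - [[0, 0, -0.5], 0, 0.5]
  squeeze: 10

```text
time_s: 19.2
ee_pos: [510.2, -438.2, 5.9]
ee_rot: [-180.0, 0.1, -31.6]
force: [-0.4, 1.1, 0.2]
gripper_width: 49.3
gripper_force: 0.0
```

Request:
move_arm:
  plan:
    - [[0, 0, 0], 0, 0.6]
    - [[0, 0, 0], 0, 1]
    - [[0, 0, 0], 0, 1]
    - [[0, 0, 0], 0, 1]
    - [[0, 0, 0], 0, 1]

```text
time_s: 19.7
ee_pos: [510.9, -439.1, 8.0]
ee_rot: [180.0, -0.1, -31.6]
force: [-0.1, -0.5, 3.1]
gripper_width: 16.0
gripper_force: 10.0
```

Request:
move_arm:
  plan:
    - [[0, 0, 0], 0, 1]
    - [[0, 0, 0], 0, 1]
    - [[0, 0, 1], 0, 1]
    - [[0, 0, 3], 0, 1]
    - [[0, 0, 2], 0, 1]

```text
time_s: 20.2
ee_pos: [510.6, -438.9, 68.4]
ee_rot: [180.0, -0.0, -31.6]
force: [0.3, -1.1, 0.2]
gripper_width: 15.9
gripper_force: 10.0
```

Request:
move_arm:
  plan:
    - [[-1.6, 1.5, 0], 5, 1]
    - [[-2.7, 2.5, 0], 8, 1]
    - [[-2.7, 2.5, 0], 8, 1]
    - [[-2.7, 2.5, 0], 8, 1]
    - [[-2.7, 2.5, 0], 8, 1]

```text
time_s: 20.7
ee_pos: [385.2, -322.7, 67.1]
ee_rot: [180.0, 0.0, 5.7]
force: [-0.7, -0.3, -0.1]
gripper_width: 16.1
gripper_force: 10.0
```

Request:
move_arm:
  plan:
    - [[-1.7, 1.6, -0.5], 6, 1]
    - [[-1, 1, -1], 4.9, 1]
    - [[0, 0, 0], 0, 1]
    - [[0, 0, 0], 0, 1]

```text
time_s: 21.1
ee_pos: [360.2, -298.4, 52.5]
ee_rot: [179.9, -0.0, 16.2]
force: [1.2, -0.8, 0.1]
gripper_width: 16.2
gripper_force: 10.0
```

```bash
python3 -c "
from h import *
look('p',22,'w8')
look('g',60)"
```

```text
tcp [ 360.7 -298.9   52.6] [ 1.799e+02 -1.000e-01  1.620e+01] 21.15
[312. 209.] 316 {'c': [367.4, -295.0], 'mean': [368.5, -294.79998779296875], 'LW': (16.8, 13.0), 'ang': -73.8, 'pca': np.float32(-78.3)}
[306. 267.] 1250 {'c': [322.7, -309.0], 'mean': [321.70001220703125, -303.6000061035156], 'LW': (55.8, 19.6), 'ang': -73.9, 'pca': np.float32(-72.4)}
[314. 294.] 801 {'c': [301.3, -315.3], 'mean': [301.20001220703125, -315.3999938964844], 'LW': (25.6, 23.3), 'ang': -73.9, 'pca': np.float32(-69.8)}
tcp [ 360.8 -299.    52.6] [ 1.799e+02 -1.000e-01  1.620e+01] 21.2
[313. 235.] 968 {'c': [365.0, -297.4], 'mean': [364.3999938964844, -297.6000061035156], 'LW': (25.9, 16.0), 'ang': 16.1, 'pca': np.float32(16.5)}
  top {'c': [363.5, -297.8], 'mean': [363.6000061035156, -297.79998779296875], 'LW': (22.8, 16.0), 'ang': 16.1, 'pca': np.float32(16.3)} zmed 60.1
[351. 268.] 306 {'c': [349.5, -326.4], 'mean': [349.5, -326.5], 'LW': (34.7, 5.7), 'ang': 17.9, 'pca': np.float32(19.2)}
[307. 313.] 4432 {'c': [310.2, -301.8], 'mean': [310.79998779296875, -308.6000061035156], 'LW': (193.9, 14.3), 'ang': -73.9, 'pca': np.float32(-73.1)}
  top {'c': [310.2, -301.8], 'mean': [310.79998779296875, -308.6000061035156], 'LW': (189.9, 14.3), 'ang': -73.9, 'pca': np.float32(-73.1)} zmed 159.8
```

View pics/w8.png

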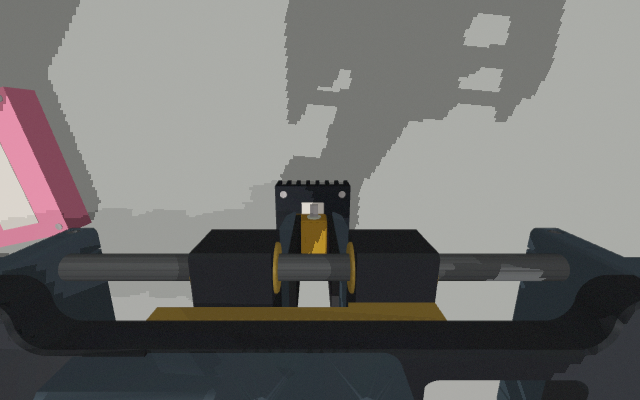

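gold_tiny is held over its pad, whose end shows at (312,209). It's about 1 mm off sideways, so I'll correct, lower and release.

Request:
move_arm:
  plan:
    - [[-0.05, 0.1, -1], 0, 1]
    - [[0, 0, -0.7], 0, 1]
    - [[0, 0, -0.3], 0, 1]
    - [[0, 0, -0.15], 0, 1]
    - [[0, 0, 0], 0, 1]

```text
time_s: 21.7
ee_pos: [359.0, -296.8, 30.3]
ee_rot: [-180.0, 0.0, 16.3]
force: [0.2, 0.2, 0.3]
gripper_width: 15.8
gripper_force: 10.0
```

Request:
move_arm:
  plan:
    - [[0, 0, -0.05], 0, 1]
    - [[0, 0, 0], 0, 1]
    - [[0, 0, 0], 0, 1]

```text
time_s: 22.0
ee_pos: [359.0, -296.8, 30.0]
ee_rot: [180.0, -0.0, 16.3]
force: [-0.0, 0.1, -0.7]
gripper_width: 15.9
gripper_force: 10.0
```

Request:
move_arm:
  plan:
    - [[0, 0, -0.05], 0, 1]
    - [[0, 0, -0.05], 0, 1]
    - [[0, 0, 0], 0, 1]

```text
time_s: 22.3
ee_pos: [359.1, -296.8, 29.9]
ee_rot: [180.0, -0.0, 16.3]
force: [-2.1, 0.9, 9.4]
gripper_width: 15.9
gripper_force: 10.0
```

Request:
move_arm:
  plan:
    - [[0, 0, 0], 0, 0.5]
    - [[0, 0, 0], 0, 0.5]
    - [[0, 0, 0], 0, 0.5]
    - [[0, 0, 0], 0, 0.5]
    - [[0, 0, 1], 0, 0.5]

```text
time_s: 22.8
ee_pos: [358.1, -296.0, 38.3]
ee_rot: [-179.8, 0.1, 16.3]
force: [0.5, -0.3, -0.4]
gripper_width: 45.3
gripper_force: 0.0
```

Request:
move_arm:
  plan:
    - [[0, 0, 2], 0, 0.2]
    - [[0, 0, 3], 0, 0.2]
    - [[0, 0, 3], 0, 0.2]
    - [[0, 0, 0], 0, 0.2]
    - [[0, 0, 0], 0, 0.2]

```text
time_s: 23.3
ee_pos: [359.1, -296.9, 119.8]
ee_rot: [179.9, -0.1, 16.3]
force: [0.3, -0.5, 0.6]
gripper_width: 73.0
gripper_force: 0.0
```

```bash
python3 -c "
from h import *
look('g',37)
p=env.grab_frame('top');save(p,'end',(150,90,520,310),2.1)"
```

```text
tcp [ 358.6 -296.4  118.8] [-180.     0.    16.3] 23.35
[313. 202.] 611 {'c': [358.8, -296.7], 'mean': [358.1000061035156, -296.79998779296875], 'LW': (34.0, 19.8), 'ang': 22.9, 'pca': np.float32(26.1)}
  top {'c': [357.3, -296.9], 'mean': [357.5, -296.8999938964844], 'LW': (29.4, 15.7), 'ang': 16.3, 'pca': np.float32(16.5)} zmed 37.6
```

View pics/end.png

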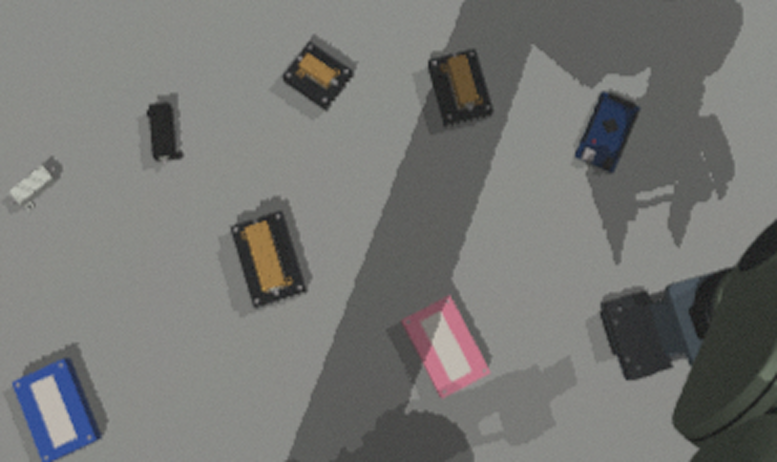

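The long (265,258), medium (460,80) and short (318,70) golds lie on their pads, and the wrist view puts gold_tiny within about 2 mm of its pad. Silver and black haven't moved.

```bash
python3 -c "
from h import *
print(env.job_done())"
```

```text
the job is handed in; nothing more can be done
None
```

All four gold resistors are set flat on their matching black heat sinks, each within about 3 mm and 2° of its pad by the wrist camera; silver and black look unmoved, and the job was handed in at about 23 s of the 112 s (no verdict was returned).

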